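# Hold a knife-handle blank in the corner of a drilling jig

### The job

Pick up the dark-brown handle blank, seat it flat and square in the pocket of the green drilling jig, and push it firmly into the pocket's corner, against the long low stop and the taller end stop at the same time. Finish while still holding it there, pressing on both stops, ready to be drilled: do not let go. Leave the pale blanks and the other things on the bench where they are.

Things in the scene. Friction and masses are not known exactly. Their poses are not given: they have to be found in the camera images.
- dark_blank_center (a point): the DARK brown rectangular hardwood knife-handle blank lying on the bench, 130 (its x) x 40 (its y) x 46 mm (its z, upright). This point is its centre, 23 mm above its underside; about 0.15 kg, either end may go first
- dark_blank: the same dark blank; origin at the centre of its underside, same axes
- jig: drilling jig: green plate 196 x 106 x 12 mm bolted to the bench (it does not move), with a long stop, an end stop and two low rails round a rectangular pocket. Origin at the centre of its underside. The blank's long side goes along its x; z is up
- pocket (a point): centre of the jig's pocket, on its floor, 12 mm above the bench; axes as the jig. Inside, the pocket is 144 (x) by 54 mm (y): 7 mm spare all round a centred blank. Its +y side is the long stop, its +x end the end stop; its -y side and -x end are rails 6 mm high, 8 mm thick. A blank in the corner has its centre at x = +7, y = +7, z = +23 mm from here
- long_stop: long low steel stop, fixed and rigid: bar along the jig's x, face at y = +27 mm of the pocket point, 16 mm thick, 14 mm high above the pocket floor, x = -68 to +58 mm. Fingers astride the blank clear it if their tips stay over 14 mm above the floor. Origin as the jig's (not at the bar)
- end_stop: taller steel end stop with a brass drill bush in its back, fixed and rigid: face at x = +72 mm of the pocket point, 14 mm thick, 32 mm high above the pocket floor, y = -24 to +16 mm. Origin as the jig's (not at the stop)
- pale_blank_a_center (a point): PALE rectangular hardwood knife-handle blank lying on the bench, 130 (its x) x 40 (its y) x 46 mm (its z, upright). This point is its centre, 23 mm above its underside. To be left alone
- pale_blank_b_center (a point): second PALE rectangular hardwood knife-handle blank lying on the bench, 130 (its x) x 40 (its y) x 46 mm (its z, upright). This point is its centre, 23 mm above its underside. To be left alone
- glue_mark (a point): white jar with orange cap, 56 mm across, 100 mm tall; point on its axis 20 mm up. To be left alone
- tin_mark (a point): open steel cup, 72 mm across, 50 mm tall; point on its axis 20 mm up. To be left alone
- brush_mark (a point): brush lying on the bench; point 20 mm above its underside. To be left alone
- driver_mark (a point): screwdriver lying on the bench; point 20 mm above its underside. To be left alone
There are look-alikes about, which are no part of the job. There is more than one size of the dark_blank; the job needs the larger. Of the things shaped like the jig, the green one is meant.

How it is judged:
On the way:
1. the dark blank sits flat and square in the jig's pocket (z of dark_blank_center in the frame of pocket between 0.0205 and 0.0255 m and x of dark_blank_center in the frame of pocket between -0.01 and 0.01 m and y of dark_blank_center in the frame of pocket between -0.01 and 0.01 m and angle between dark_blank_center's own z axis and vertical below 0.06 rad and angle between the x axis of dark_blank_center and the x axis of pocket, either way round below 0.08 rad), for 0.2 s.
At the end, for the whole second after the job is handed in: The dark blank is in the pocket: underside within 2.5 mm of the floor, upright within 0.05 rad, square to the jig within 0.04 rad, at rest, touched by the fingers, pressing over 2 N on the long stop and over 2 N on the end stop throughout the last second (z of dark_blank_center in the frame of pocket between 0.0205 and 0.0255 m and x of dark_blank_center in the frame of pocket between -0.01 and 0.01 m and y of dark_blank_center in the frame of pocket between -0.01 and 0.01 m and angle between dark_blank_center's own z axis and vertical below 0.05 rad and angle between the x axis of dark_blank_center and the x axis of pocket, either way round below 0.04 rad and contact force between dark_blank and long_stop above 2 N and contact force between dark_blank and end_stop above 2 N and contact force between dark_blank and the fingers above 1 N and linear speed of dark_blank below 0.02 m/s); the arm keeps its last pose, push and grip.
It fails at once if a bystander (pale blank, jar, cup, brush or screwdriver) is moved by more than 30 mm (distance of any of pale_blank_a_center, pale_blank_b_center, glue_mark, tin_mark, brush_mark, driver_mark from where it was at the start of the episode above 0.03 m).
It also fails if it takes over 51 s, if anything falls off the work surface, if the arm or the gripper's body presses on something with over 40 N, if the wrist force passes 120 N, or if a joint passes its speed limit or range.

### The arm

A 6-joint arm with a two-finger parallel gripper is mounted at the origin on the work surface. World frame = base frame: x ahead of the robot, y to its left, z up, the work surface at z = 0. Lengths are in m, angles in rad, forces in N, time in s.
With the tool pointing down it reaches from about 0.35 to 0.975 m from the base axis. Payload 4.9 kg.
Tool frame: the origin (TCP) lies at the very end of the fingers, on their centre line; the grasp point (between the pads) lies 19 mm behind it; z points along the fingers, y is the direction in which the jaws open and shut (so a half turn about z gives the same grasp; the last joint's range is limited). The gripper opens to 85 mm and grips with 20 to 120 N. Pads are 22 mm wide; open, the fingers measure 114 mm over their backs; the gripper's body (76 mm by 85 mm) begins 54 mm behind the grasp point. The pads swing forward as they close: fully open they stand 13 mm farther back than shut.
Start: joints at [-1.461, 0.053, 1.613, -0, 1.476, -0.119], TCP at [0.142, -0.609, 0.231] pointing down, gripper open.
Joint ranges: [-3.01, 3.01], [-1.01, 2.22], [0.06, 2.58], [-1.02, 4.17], [0.09, 2.62], [-3.14, 3.14]. Speed limits (rad/s): [2.57, 2.57, 3.14, 3.14, 3.14, 3.14].

### API

Orientations are given as a rotation vector (axis times angle).
In Python, from station import ctrl gives the robot as it stands.
- The arm moves only by the tool apply_moves, never from a script. Its argument "deltas" is a list of rows, each a list of 5 numbers: the shift along the tool's x, y, z in m, then the turn about the tool's z in rad, then the gripper's target within -1 to 1 (fully open at 1, half-way at 0, shut at -1). A call has exactly 8 rows; each row shifts and turns the pose as measured when the row begins, along the tool's axes as they then stand; what a row does not reach is not made up. A row lasts 1/8 s, in which the tool goes at most 62.5 mm and 10.7 degrees, less where a joint would pass 70% of its speed; a pose out of reach is approached as far as the arm can. A call with a gripper value outside its range is refused whole. The fingers move at their own pace and stop on an object; "grip_force" is the grip in N (left out, the last holds). Time passes only in rows, so rows that do not move let the fingers close, or fill a call up. It gives the time, the measured TCP pose, the force and the opening at its end, in the units of the state.
- ctrl.get_obs(): the state, without advancing time (a new reading comes with each control period).
- ctrl.get_image(name): name is "scene" or "top"; returns a dict with "img" (400x640x3 uint8, red, green, blue), "range_z" (400x640 float32, m along the optical axis (not along the pixel's ray), 0 where there is no reading), "mtx" (3x3 intrinsics, pixels), "eye" and "attitude" of the camera in the world. Camera axes: x right, y down, z forward; pixel columns grow to the right and rows downward; lengths in m; the calibration is good to about 2 mm. A picture is of the moment at which its call begins.
- ctrl.finish_job(): hands the job in, once; it reports no verdict.
Trained networks look in a picture, given as the dict that the camera call returned (one of the last four; its "shot" number tells which), for a name from the list of things; names that differ only in an ending like _2 or _b are one class to them, and where a whole thing is asked for, a point or a joint stands for the part that bears it (a point fixed in the world has none). Each returns a list of dicts, best first, with "confidence" (0 to 1); they miss things now and then, are a little off and sometimes report something else, mostly with a low value. They report only what shows in the picture. A call takes as long as a camera call. They do not tell look-alikes from the thing itself.
- ctrl.search_frame(picture, target): "extent" ([left, top, width, height] in pixels, round what is visible of it).
- ctrl.spot_point(picture, target): "uv" ([column, row] in pixels: a listed point, or the origin of a listed thing).
The state is a dict: "t": time; "q": joint angles; "dq": joint speeds; "effort": joint torques, N m; "tool_pos": TCP position; "tool_rot": TCP orientation; "contact_force": force on the tool from outside, world axes, zero at the start; "wrist_torque": the same for the moment, N m; "opening": finger opening in m.
Only numpy, scipy, OpenCV 4.12 (cv2) and the standard library are available. Lean on these libraries where they do the work, as an engineer would, in place of code of your own. Each camera call takes 0.05 s, during which the arm holds its last target.

## Working session

There is one attempt and no reset: what is moved stays moved. The work goes in short steps, Python scripts to look and compute and a tool call to move; the robot and the scene stay as the last step left them, time stands still between calls to the robot, and variables do not carry over. Pictures are saved under pics/ and viewed, and the job is handed in when it is done.

Besides the shell and the picture viewer there is one more tool, called after ">>>" as name(argument=value, ...), one argument or row to a line, values as JSON. apply_moves: Moves the arm, as the interface text tells. Its arguments: {"type":"object","properties":{"deltas":{"type":"array"},"grip_force":{"type":"number"}},"required":["deltas"]}

```bash
ls; mkdir -p pics; cat > h.py <<'E'
import numpy as np, cv2
from station import ctrl
def w(p,uv,z=None):
    """pixel -> world; z given: intersect plane z, else depth"""
    K=np.array(p['mtx']);R=np.array(p['attitude']);e=np.array(p['eye'])
    if R.shape!=(3,3): R=cv2.Rodrigues(R.astype(float))[0]
    d=R@np.linalg.solve(K,[uv[0],uv[1],1.])
    s=(z-e[2])/d[2] if z is not None else p['range_z'][int(uv[1]),int(uv[0])]
    return e+s*d
def save(p,n): cv2.imwrite('pics/'+n,p['img'][:,:,::-1])
E
python3 - <<'E'
from h import *
for n in ['scene','top']:
    p=ctrl.get_image(n); save(p,n+'1.png'); print(n,p['eye'],np.array(p['attitude']).shape,p['shot'])
    for t in ['dark_blank','jig','pale_blank_a_center','pocket','dark_blank_center']:
        for f in (ctrl.search_frame,ctrl.spot_point):
            try:print(t,[(np.round(r.get('extent',r.get('uv')),1).tolist(),round(r['confidence'],2)) for r in f(p,t)])
            except Exception as e: print(t,e)
print(ctrl.get_obs())
E
```

```text
pics
scene [ 1.03186262 -0.90870375  0.71150483] (3,) 1
dark_blank [([374.9, 180.2, 26.0, 20.0], 0.79), ([328.3, 155.6, 40.8, 25.5], 0.71), ([267.4, 244.1, 52.3, 2.1], 0.43)]
dark_blank [([349.0, 174.5], 0.77), ([388.7, 193.4], 0.54)]
jig [([251.7, 242.1, 81.6, 32.5], 0.86), ([200.9, 303.0, 99.8, 50.6], 0.84)]
jig [([252.9, 326.9], 0.86), ([294.8, 260.5], 0.6)]
pale_blank_a_center [([310.1, 167.3, 40.1, 31.6], 0.72)]
pale_blank_a_center [([325.3, 179.4], 0.96)]
pocket [([200.4, 303.4, 101.2, 52.1], 0.98), ([253.6, 240.6, 79.9, 33.5], 0.79)]
pocket [([293.5, 256.3], 0.89), ([252.7, 325.0], 0.79), ([146.5, 254.4], 0.38)]
dark_blank_center [([324.6, 155.6, 44.1, 24.0], 0.74), ([375.5, 180.4, 31.0, 23.1], 0.66)]
dark_blank_center [([391.3, 190.6], 0.78), ([343.9, 167.2], 0.71)]
top [0.35810217 0.03028817 1.68516984] (3,) 2
dark_blank [([217.4, 192.4, 14.4, 42.1], 0.86), ([241.3, 145.5, 15.5, 28.3], 0.59)]
dark_blank [([224.3, 213.2], 0.94), ([249.4, 161.7], 0.74)]
jig [([416.4, 147.2, 58.1, 64.5], 0.66), ([345.2, 160.8, 56.7, 63.2], 0.6)]
jig [([372.5, 191.5], 0.93), ([444.4, 179.1], 0.6
[... 325 characters left out ...]
[([226.6, 214.1], 0.88), ([253.4, 157.3], 0.56)]
{'t': 1.1, 'q': array([-1.46101266e+00,  5.26820974e-02,  1.61286853e+00,  7.56508238e-07,
        1.47600737e+00, -1.19024551e-01]), 'dq': array([ 0.00070457, -0.00204757,  0.00093361, -0.00060163, -0.00038559,
       -0.00021294]), 'effort': array([ 3.31445062e-04, -3.93688846e+01, -3.70466137e+01, -1.03741304e-04,
        4.68083235e-04, -6.63577268e-06]), 'tool_pos': array([ 0.14174548, -0.60870704,  0.23133351]), 'tool_rot': array([3.12102159e+00, 3.58623538e-01, 9.31433474e-07]), 'contact_force': array([ 0.33344104,  1.04530824, -0.07499754]), 'wrist_torque': array([ 0.03134216,  0.00697415, -0.01431484]), 'opening': 0.08554230794154385}
```

```bash
python3 - <<'E'
import cv2
a=cv2.imread('pics/top1.png')
cv2.imwrite('pics/topc.png',cv2.resize(a[100:300,190:510],None,fx=2.5,fy=2.5,interpolation=cv2.INTER_CUBIC))
a=cv2.imread('pics/scene1.png')
cv2.imwrite('pics/scenec.png',cv2.resize(a[120:380,120:440],None,fx=2.3,fy=2.3,interpolation=cv2.INTER_CUBIC))
E
```

```text
(no output)
```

View pics/topc.png

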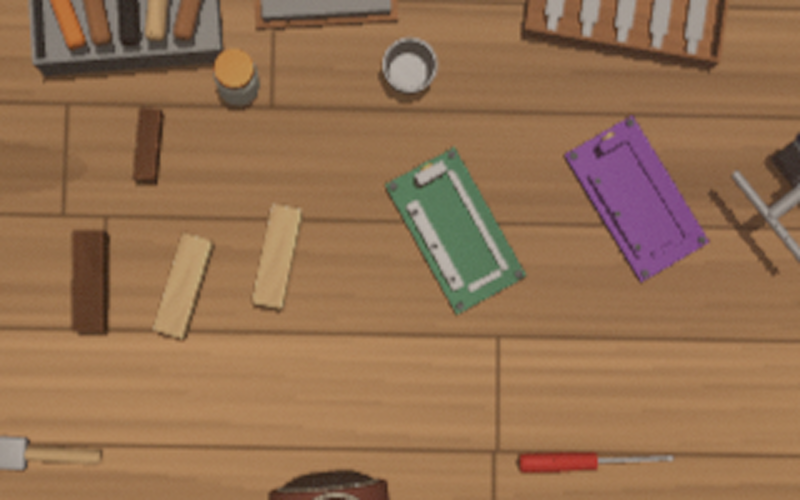

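View pics/scenec.png

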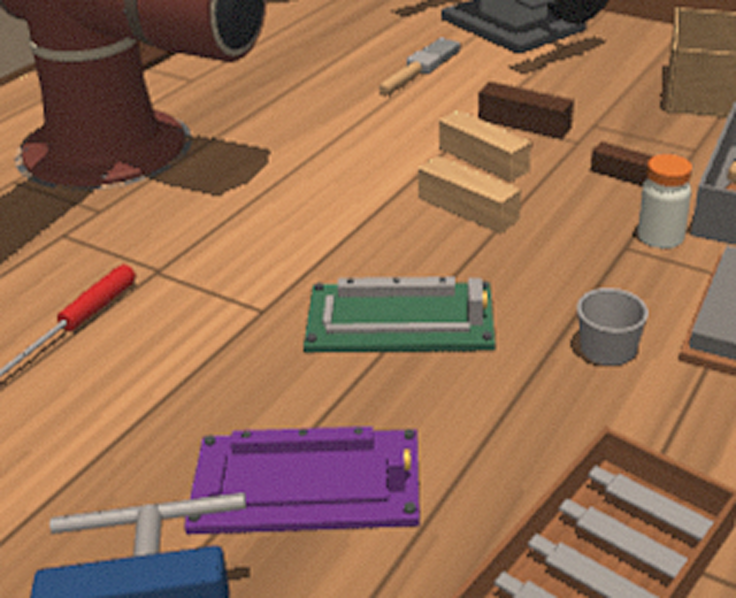

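View pics/top1.png

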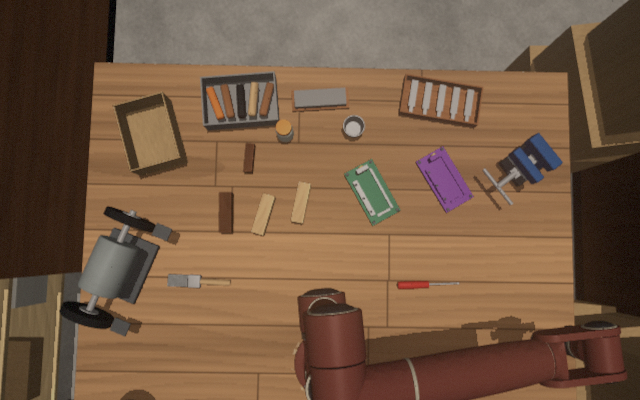

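The top view shows the large dark blank at about (226,213), with the small look-alike at (249,158). The green jig is at (372,191). Its end stop is at the upper end and its long stop on the left side. Next I measure both from depth.

```bash
cat >> h.py <<'E'
def cloud(p):
    K=np.array(p['mtx']);R=cv2.Rodrigues(np.array(p['attitude'],float))[0]
    v,u=np.mgrid[0:400,0:640]
    r=np.stack([u,v,np.ones_like(u)],-1)@np.linalg.inv(K).T@R.T
    return np.array(p['eye'])+r*p['range_z'][...,None]
def rect(pts):
    (c,s,a)=cv2.minAreaRect((pts*1000).astype(np.float32)); b=cv2.boxPoints((c,s,a))
    e=max([b[1]-b[0],b[2]-b[1]],key=np.linalg.norm)
    return np.round(c,1),np.round(s,1),round(float(np.arctan2(e[1],e[0])%np.pi),4)
E
python3 - <<'E'
from h import *
for n,db,jb in [('top',(205,185,245,245),(335,150,410,235)),('scene',(320,145,380,185),(240,230,345,280))]:
    p=ctrl.get_image(n); C=cloud(p); I=p['img'].astype(int)
    hsv=cv2.cvtColor(p['img'],cv2.COLOR_RGB2HSV)
    def sel(m,b):
        k=np.zeros(m.shape,bool); k[b[1]:b[3],b[0]:b[2]]=1; m=m&k
        nn,l,s,_=cv2.connectedComponentsWithStats(m.astype(np.uint8)); return l==1+np.argmax(s[1:,4])
    z=C[...,2]
    m=sel((hsv[...,2]<110)&(z>0.036)&(z<0.056),db)
    print(n,'dark',m.sum(),np.median(z[m]),rect(C[m][:,:2]),C[m][:,:2].mean(0))
    g=(I[...,1]>I[...,0]+15)&(I[...,1]>I[...,2]+5)
    k=np.zeros_like(g);k[jb[1]:jb[3],jb[0]:jb[2]]=1;g&=k
    print('jig',g.sum(),np.median(z[g]),rect(C[g][:,:2]))
    st=k&(z>0.033)&(z<.06); print('endstop',st.sum(),C[st].mean(0) if st.any() else 0)
    st=k&(z>0.022)&(z<.030); print('longstop',st.sum(),C[st].mean(0), rect(C[st][:,:2]))
    print('bench z',np.median(z[240:260,300:400]) )
    # pixel footprint at plane
    for nm,mm,zz in (('dark',m,.046),('jig',g,.012)):
        v,u=np.nonzero(mm); q=np.array([w(p,(a,b),zz)[:2] for a,b in zip(u,v)]); print(nm,'plane',rect(q))
E
```

```text
top dark 494 0.043994179700737046 (array([471.7, 336.3]), array([125.7,  40.1]), 0.0316) [0.47204563 0.33601671]
jig 1273 0.010241131999893627 (array([505.6, -54.7]), array([193.9, 292.6]), 2.0818)
endstop 63 [ 0.61473663 -0.10001927  0.04173813]
longstop 164 [ 0.53308029 -0.11224251  0.0253014 ] (array([ 546. , -130.7]), array([183.2,  77.5]), 0.5103)
bench z -0.0015439816803760609
dark plane (array([471.5, 335.4]), array([124.9,  38.2]), 0.0339)
jig plane (array([ 550.1, -135.2]), array([192.6, 104.1]), 0.5183)
scene dark 305 0.04701343546836523 (array([479.1, 331.1]), array([130.9,  39.5]), 0.0209) [0.483191   0.32671593]
jig 1545 0.013092331730140128 (array([ 765.7, -508.5]), array([193.5, 958.8]), 2.086)
endstop 100 [ 0.62874221 -0.10380964  0.04296993]
longstop 313 [ 0.54018234 -0.11049124  0.02657328] (array([ 554.6, -124.1]), array([165.3,  84. ]), 0.592)
bench z 0.012068700169909685
dark plane (array([482.3, 324.9]), array([134.8,  57.4]), 0.0265)
jig plane (array([ 558. , -141.7]), array([193.6, 114.2]), 0.5175)
```

```bash
cat >> h.py <<'E'
def proj(p,X):
    R=cv2.Rodrigues(np.array(p['attitude'],float))[0]
    c=(np.asarray(X,float)-np.array(p['eye']))@R; q=c@np.array(p['mtx']).T; return q[:,:2]/q[:,2:]
def boxw(x0,x1,y0,y1,z0,z1,pose):
    c,s=np.cos(pose[2]),np.sin(pose[2])
    return np.array([[pose[0]+c*x-s*y,pose[1]+s*x+c*y,z] for z in (z1,z0) for x,y in ((x0,y0),(x1,y0),(x1,y1),(x0,y1))])
def overlay(p,boxes,crop,f,name):
    x,y,X,Y=crop
    a=cv2.resize(p['img'][y:Y,x:X,::-1],None,fx=f,fy=f,interpolation=cv2.INTER_NEAREST)
    for B,col in boxes:
        q=np.round((proj(p,B)+.5-[x,y])*f).astype(int)
        for i in range(4):
            cv2.line(a,tuple(map(int,q[i])),tuple(map(int,q[(i+1)%4])),col,1)
    cv2.imwrite('pics/'+name,a)
def jigboxes(pose,off):
    ox,oy=off;m=.001
    L=[(-98,98,-53,53,0,12,0,0),(-68,58,27,43,12,26,ox,oy),(72,86,-24,16,12,44,ox,oy),(-72,72,-27,27,12,12,ox,oy)]
    return [(boxw((a+u)*m,(b+u)*m,(c+v)*m,(d+v)*m,e*m,g*m,pose),col) for (a,b,c,d,e,g,u,v),col in zip(L,[(0,0,255),(255,0,0),(0,255,255),(255,0,255)])]
E
python3 - <<'E'
from h import *
J=(.5501,-.1352,.518)
D=(.4717,.336,.033)
db=[(boxw(-.065,.065,-.02,.02,0,.046,D),(0,255,255))]
p=ctrl.get_image('top'); overlay(p,jigboxes(J,(0,0)),(335,150,410,235),7,'ot.png'); overlay(p,db,(205,180,255,250),7,'dt.png')
p=ctrl.get_image('scene'); overlay(p,jigboxes(J,(0,0)),(240,230,345,280),7,'os.png'); overlay(p,db,(315,140,385,190),7,'ds.png')
a=[cv2.imread('pics/'+n) for n in('ot.png','dt.png','os.png','ds.png')]
def hc(x,y):
    H=max(x.shape[0],y.shape[0]); return np.hstack([cv2.copyMakeBorder(i,0,H-i.shape[0],0,5,cv2.BORDER_CONSTANT) for i in(x,y)])
cv2.imwrite('pics/A.png',cv2.resize(hc(a[0],a[1]),None,fx=.85,fy=.85))
cv2.imwrite('pics/B.png',cv2.resize(hc(a[2],a[3]),None,fx=.64,fy=.64))
E
```

```text
(no output)
```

View pics/A.png

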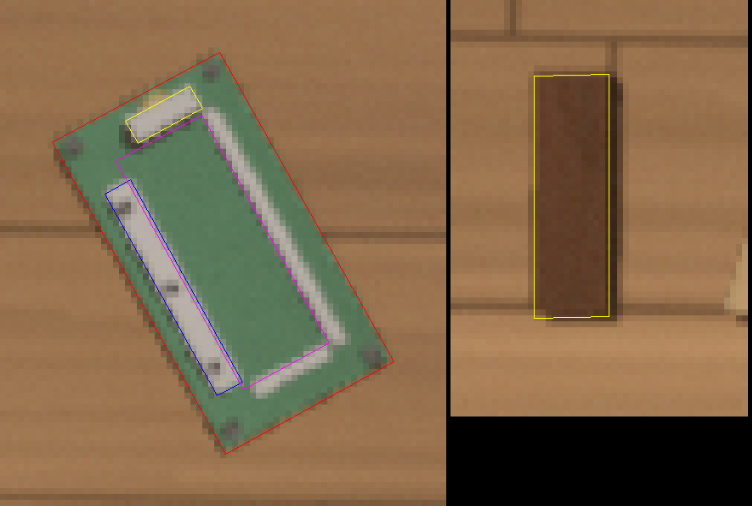

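View pics/B.png

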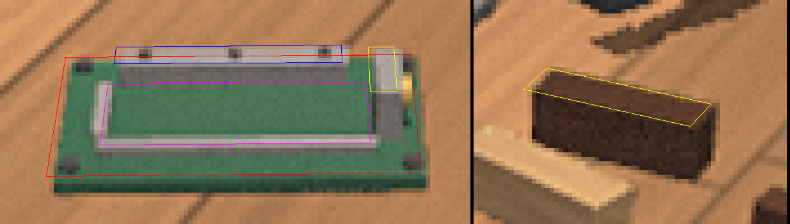

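>>> apply_moves(
  deltas=[
    [0.048,-0.035,0,0,1],
    [0.048,-0.035,0,0,1],
    [0.048,-0.035,0,0,1],
    [0.048,-0.035,0,0,1],
    [0.048,-0.035,0,0,1],
    [0.048,-0.035,0,0,1],
    [0.048,-0.035,0,0,1],
    [0.048,-0.035,0,0,1],
  ],
  grip_force=60,
)

```text
t: 2.3
tool_pos: [0.4597, -0.2423, 0.2325]
tool_rot: [3.118, 0.344, 0.006]
contact_force: [0.5, -1.7, -0.5]
opening: 0.0855
```

```bash
cat >> h.py <<'E'
def go(x,y,z,phi):
    o=ctrl.get_obs();R=cv2.Rodrigues(o['tool_rot'])[0];f=np.arctan2(R[1,0],R[0,0])
    d=np.array([x,y,z])-o['tool_pos']
    print('t',round(o['t'],2),'pos',o['tool_pos'].round(4),'phi',round(f,4),'tilt',R[:,2].round(4),'F',o['contact_force'].round(1),'open',round(o['opening'],4))
    print('delta tool',(R.T@d).round(4),'turn',round(f-phi,4),'|d|',np.linalg.norm(d).round(3))
E
python3 -c "
from h import *
go(.474,.336,.15,.033)"
```

```text
t 2.3 pos [ 0.4597 -0.2423  0.2325] phi 0.2199 tilt [ 0.004 -0.004 -1.   ] F [ 0.5 -1.7 -0.5] open 0.0855
delta tool [ 0.1398 -0.5616  0.0802] turn 0.1869 |d| 0.584
```

>>> apply_moves(
  deltas=[
    [0.014,-0.06,0,0,1],
    [0.014,-0.06,0,0,1],
    [0.014,-0.06,0,0,1],
    [0.014,-0.06,0,0,1],
    [0.014,-0.06,0,0,1],
    [0.014,-0.06,0,0,1],
    [0.014,-0.06,0,0,1],
    [0.014,-0.06,0,0,1],
  ],
)

```text
t: 3.3
tool_pos: [0.4648, 0.2582, 0.2331]
tool_rot: [3.118, 0.344, 0.019]
contact_force: [1.0, -0.5, 0.5]
opening: 0.0857
```

```bash
python3 -c "
from h import *
go(.474,.336,.10,.033)"
```

```text
t 3.3 pos [0.4648 0.2582 0.2331] phi 0.22 tilt [ 0.0126 -0.0035 -0.9999] F [ 1.  -0.5  0.5] open 0.0857
delta tool [ 0.0244 -0.0747  0.1329] turn 0.187 |d| 0.154
```

>>> apply_moves(
  deltas=[
    [0.012,-0.037,0.03,0,1],
    [0.012,-0.037,0.03,0,1],
    [0,0,0.03,0,1],
    [0,0,0.03,0,1],
    [0,0,0,0.095,1],
    [0,0,0,0.095,1],
    [0,0,0,0,1],
    [0,0,0,0,1],
  ],
)

```text
t: 4.3
tool_pos: [0.473, 0.3438, 0.1102]
tool_rot: [3.139, 0.055, 0.024]
contact_force: [-0.7, 1.0, 0.7]
opening: 0.0853
```

```bash
python3 -c "
from h import *
go(.474,.336,.02,.033)
D=(.474,.336,.033)
db=[(boxw(-.065,.065,-.02,.02,0,.046,D),(0,255,255))]
p=ctrl.get_image('top'); overlay(p,db,(195,170,265,250),6,'dt2.png')
p=ctrl.get_image('scene'); overlay(p,db,(305,100,405,190),5,'ds2.png')
a=cv2.imread('pics/dt2.png');b=cv2.imread('pics/ds2.png')[:480]
b=cv2.copyMakeBorder(b,0,480-b.shape[0],0,0,cv2.BORDER_CONSTANT)
cv2.imwrite('pics/g1.png',cv2.resize(np.hstack([a,b]),None,fx=.85,fy=.85))
"
```

```text
t 4.3 pos [0.473  0.3438 0.1102] phi 0.0353 tilt [ 0.0152 -0.0021 -0.9999] F [-0.7  1.   0.7] open 0.0853
delta tool [-0.0006  0.0076  0.0902] turn 0.0023 |d| 0.091
```

View pics/g1.png

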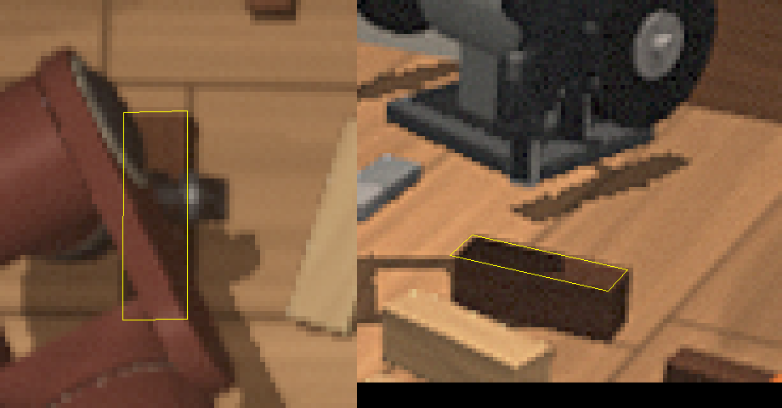

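```bash
python3 -c "
from h import *
o=ctrl.get_obs();R=cv2.Rodrigues(o['tool_rot'])[0];T=o['tool_pos']
for n in ('top','scene'):
    p=ctrl.get_image(n)
    P=np.array([T+R@np.array(v) for v in [(0,.045,-.013),(0,-.045,-.013),(0,.055,-.02),(0,-.055,-.02),(0,0,-.075),(0,0,0)]])
    q=proj(p,P);print(n,q.round(1))
    im=p['img'][:,:,::-1].copy()
    c=q[5].astype(int);x,y=c-[50,50]
    a=cv2.resize(im[y:y+100,x:x+100],None,fx=4,fy=4,interpolation=cv2.INTER_NEAREST)
    for u in q: cv2.circle(a,tuple(((u+.5-[x,y])*4).astype(int).tolist()),2,(0,255,255),-1)
    cv2.imwrite('pics/t_'+n+'.png',a)
cv2.imwrite('pics/g2.png',np.hstack([cv2.imread('pics/t_top.png'),cv2.imread('pics/t_scene.png')]))
"
```

```text
top [[232.4 209.9]
 [202.6 210.4]
 [235.3 209.7]
 [198.8 210.3]
 [213.2 208.8]
 [218.4 210.4]]
scene [[343.  143.2]
 [354.2 133.1]
 [341.8 142.2]
 [355.5 130. ]
 [349.4 119.3]
 [348.6 141.8]]
```

View pics/g2.png

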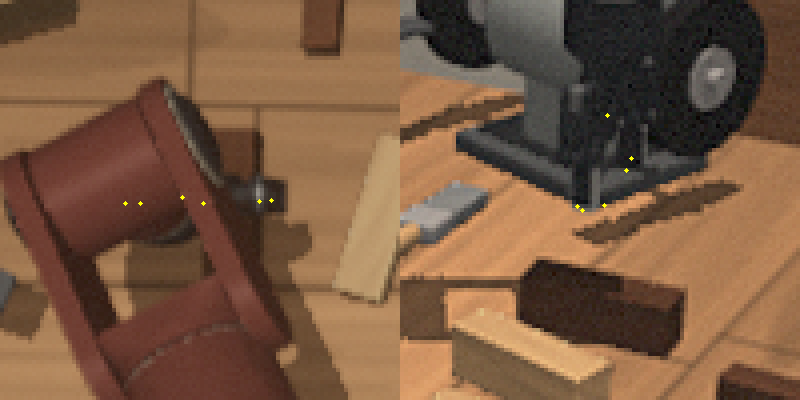

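>>> apply_moves(
  deltas=[
    [0,0.004,0.015,0,1],
    [0,0.004,0.015,0,1],
    [0,0,0.015,0,1],
    [0,0,0.015,0,1],
    [0,0,0.015,0,1],
    [0,0,0.01,0,1],
    [0,0,0,0,1],
    [0,0,0,0,1],
  ],
)

```text
t: 5.5
tool_pos: [0.4736, 0.3343, 0.0176]
tool_rot: [3.137, 0.055, 0.02]
contact_force: [-0.3, 0.2, -0.5]
opening: 0.0853
```

```bash
python3 -c "
from h import *
go(.473,.336,.02,.033)"
```

```text
t 5.5 pos [0.4736 0.3343 0.0176] phi 0.0348 tilt [ 0.0126 -0.0034 -0.9999] F [-0.3  0.2 -0.5] open 0.0853
delta tool [-0.0005 -0.0017 -0.0025] turn 0.0018 |d| 0.003
```

>>> apply_moves(
  deltas=[
    [0,0,-0.002,0,1],
    [0,0,0,0,-1],
    [0,0,0,0,-1],
    [0,0,0,0,-1],
    [0,0,0,0,-1],
    [0,0,0,0,-1],
    [0,0,0,0,-1],
    [0,0,0,0,-1],
  ],
  grip_force=70,
)

```text
t: 6.5
tool_pos: [0.4751, 0.3352, 0.0222]
tool_rot: [3.139, 0.055, 0.026]
contact_force: [-0.1, -0.5, 0.0]
opening: 0.0386
```

>>> apply_moves(
  deltas=[
    [0,0,-0.01,0,-1],
    [0,0,-0.015,0,-1],
    [0,0,-0.015,0,-1],
    [0,0,-0.02,0,-1],
    [0,0,-0.02,0,-1],
    [0,0,-0.02,0,-1],
    [0,0,0,0,-1],
    [0,0,0,0,-1],
  ],
)

```text
t: 7.5
tool_pos: [0.4739, 0.3357, 0.1318]
tool_rot: [-3.141, -0.055, -0.031]
contact_force: [-0.3, -0.0, -2.7]
opening: 0.0383
```

```bash
python3 -c "
from h import *
go(.551,-.135,.11,.518)"
```

```text
t 7.5 pos [0.4739 0.3357 0.1318] phi 0.0349 tilt [ 2.000e-02  5.000e-04 -9.998e-01] F [-0.3 -0.  -2.7] open 0.0383
delta tool [0.0602 0.4731 0.0231] turn -0.4831 |d| 0.478
```

>>> apply_moves(
  deltas=[
    [0.006,0.04,0,0,-1],
    [0.006,0.05,0,0,-1],
    [0.006,0.05,0,0,-1],
    [0.006,0.05,0,0,-1],
    [0.006,0.05,0,0,-1],
    [0.006,0.05,0,0,-1],
    [0.006,0.05,0,0,-1],
    [0.006,0.04,0,0,-1],
  ],
)

```text
t: 8.5
tool_pos: [0.5326, -0.0512, 0.1253]
tool_rot: [-3.141, -0.065, -0.015]
contact_force: [0.9, 0.1, -1.6]
opening: 0.0384
```

```bash
python3 -c "
from h import *
go(.551,-.135,.11,.518)"
```

```text
t 8.5 pos [ 0.5326 -0.0512  0.1253] phi 0.0414 tilt [ 9.4e-03  3.0e-04 -1.0e+00] F [ 0.9  0.1 -1.6] open 0.0384
delta tool [0.0148 0.0845 0.0155] turn -0.4766 |d| 0.087
```

>>> apply_moves(
  deltas=[
    [0.007,0.04,0,0,-1],
    [0.007,0.035,0,0,-1],
    [0,0,0,-0.12,-1],
    [0,0,0,-0.12,-1],
    [0,0,0,-0.12,-1],
    [0,0,0,-0.117,-1],
    [0,0,0,0,-1],
    [0,0,0,0,-1],
  ],
)

```text
t: 9.5
tool_pos: [0.5448, -0.1307, 0.1163]
tool_rot: [-3.028, -0.812, 0.005]
contact_force: [1.4, 0.2, -2.7]
opening: 0.0386
```

```bash
python3 -c "
from h import *
go(.551,-.135,.06,.518)
p=ctrl.get_image('top');a=cv2.resize(p['img'][130:250,320:430,::-1],None,fx=4,fy=4,interpolation=cv2.INTER_NEAREST)
p=ctrl.get_image('scene');b=cv2.resize(p['img'][170:290,235:345,::-1],None,fx=4,fy=4,interpolation=cv2.INTER_NEAREST)
cv2.imwrite('pics/h1.png',cv2.resize(np.hstack([a,b]),None,fx=.9,fy=.9))
"
```

```text
t 9.5 pos [ 0.5448 -0.1307  0.1163] phi 0.5241 tilt [-0.0048  0.0053 -1.    ] F [ 1.4  0.2 -2.7] open 0.0386
delta tool [0.0033 0.0072 0.0563] turn 0.0061 |d| 0.057
```

View pics/h1.png

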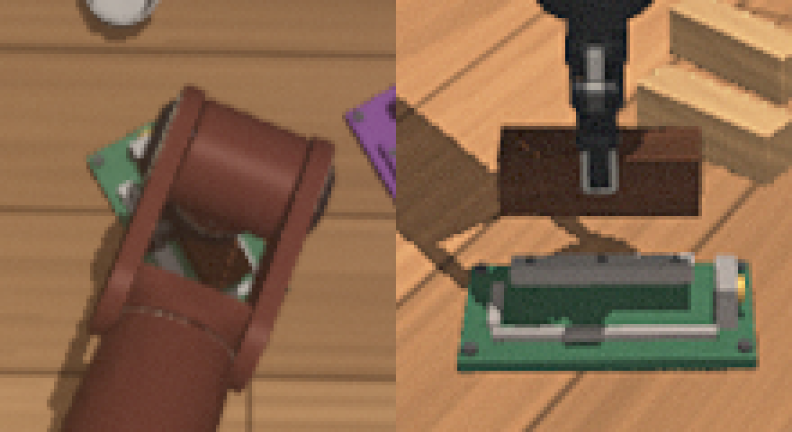

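>>> apply_moves(
  deltas=[
    [0.0015,0.0035,0.012,0,-1],
    [0.0015,0.0035,0.012,0.006,-1],
    [0,0,0.012,0,-1],
    [0,0,0.01,0,-1],
    [0,0,0.004,0,-1],
    [0,0,0,0,-1],
    [0,0,0,0,-1],
    [0,0,0,0,-1],
  ],
)

```text
t: 10.6
tool_pos: [0.551, -0.1352, 0.0623]
tool_rot: [-3.031, -0.801, 0.006]
contact_force: [0.2, 0.6, -2.5]
opening: 0.0386
```

```bash
python3 -c "
from h import *
go(.551,-.135,.034,.518)
o=ctrl.get_obs();T=o['tool_pos'];zb=T[2]-.0222
p=ctrl.get_image('scene');
overlay(p,jigboxes((.551,-.135,.518),(0,0))+[(boxw(-.065,.065,-.02,.02,zb,zb+.046,(T[0],T[1],.518)),(255,255,0))]+[(boxw(-.065,.065,-.02,.02,zb,zb,(T[0],T[1],.518)),(255,255,0))],(235,190,345,290),7,'h2.png')
"
```

```text
t 10.6 pos [ 0.551  -0.1352  0.0623] phi 0.5171 tilt [-0.0054  0.0056 -1.    ] F [ 0.2  0.6 -2.5] open 0.0386
delta tool [0.0002 0.0001 0.0283] turn -0.0009 |d| 0.028
```

View pics/h2.png

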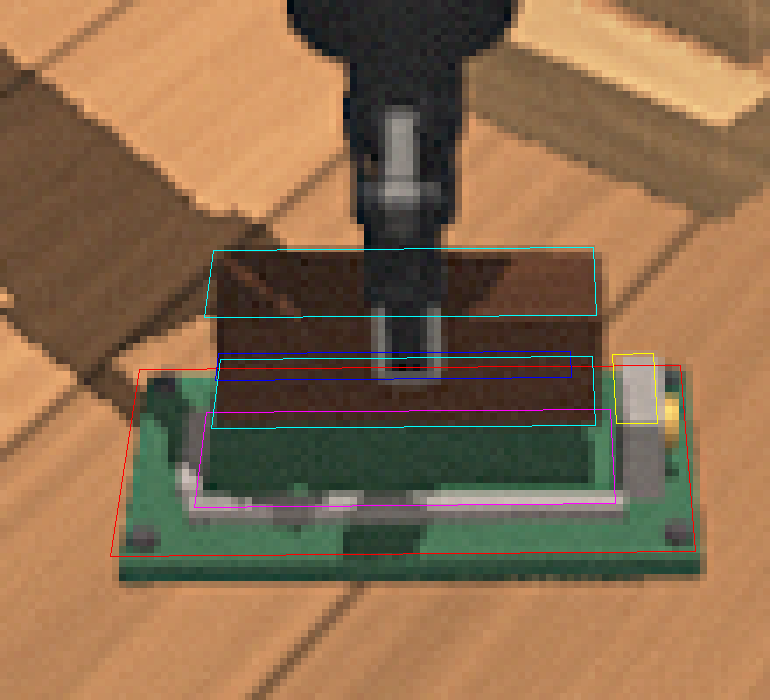

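>>> apply_moves(
  deltas=[
    [0,0,0.007,0,-1],
    [0,0,0.007,0,-1],
    [0,0,0.006,0,-1],
    [0,0,0.003,0,-1],
    [0,0,0.001,0,-1],
    [0,0,0,0,-1],
    [0,0,0,0,-1],
    [0,0,0,0,-1],
  ],
)

```text
t: 11.65
tool_pos: [0.5512, -0.1352, 0.0371]
tool_rot: [-3.031, -0.801, 0.005]
contact_force: [-0.6, -1.0, -2.4]
opening: 0.0384
```

```bash
python3 -c "
from h import *
go(.551,-.135,.034,.518)
"
```

```text
t 11.65 pos [ 0.5512 -0.1352  0.0371] phi 0.517 tilt [-0.0046  0.0052 -1.    ] F [-0.6 -1.  -2.4] open 0.0384
delta tool [-0.     -0.0003  0.0031] turn -0.001 |d| 0.003
```

>>> apply_moves(
  deltas=[
    [0,0,0.002,0,-1],
    [0,0,0.002,0,-1],
    [0,0,0.001,0,-1],
    [0,0,0.001,0,-1],
    [0,0,0,0,-1],
    [0,0,0,0,-1],
    [0,0,0,0,-1],
    [0,0,0,0,-1],
  ],
)

```text
t: 12.65
tool_pos: [0.5529, -0.136, 0.0349]
tool_rot: [-3.033, -0.803, 0.001]
contact_force: [-1.9, -0.2, 3.0]
opening: 0.0387
```

```bash
python3 -c "
from h import *
go(.551,-.135,.034,.518)
"
```

```text
t 12.65 pos [ 0.5529 -0.136   0.0349] phi 0.5176 tilt [-0.0017  0.0039 -1.    ] F [-1.9 -0.2  3. ] open 0.0387
delta tool [-0.0012 -0.0018  0.0009] turn -0.0004 |d| 0.002
```

The blank is touching the floor. Next I slide it toward the long stop (tool −y), then the end stop (tool +x).

>>> apply_moves(
  deltas=[
    [0,-0.003,0,0,-1],
    [0,-0.003,0,0,-1],
    [0,-0.003,0,0,-1],
    [0,-0.003,0,0,-1],
    [0,-0.003,0,0,-1],
    [0,-0.003,0,0,-1],
    [0,0,0,0,-1],
    [0,0,0,0,-1],
  ],
)

```text
t: 13.65
tool_pos: [0.5495, -0.1292, 0.0352]
tool_rot: [3.011, 0.806, 0.017]
contact_force: [0.1, -1.6, -0.7]
opening: 0.0385
```

```bash
cat >> h.py <<'E'
def st():
    o=ctrl.get_obs();R=cv2.Rodrigues(o['tool_rot'])[0];d=o['tool_pos']-[.551,-.135,.034]
    c,s=np.cos(.518),np.sin(.518);J=np.array([[c,s,0],[-s,c,0],[0,0,1]])
    print('t',round(o['t'],2),'pos jig mm',(J@d*1000).round(1),'F jig',(J@o['contact_force']).round(1),'M',(J@o['wrist_torque']).round(2),'phi',round(np.arctan2(R[1,0],R[0,0]),4),'tilt jig',(J@R[:,2]).round(4),'open',round(o['opening'],4))
E
python3 -c "
from h import *
st()
"
```

```text
t 13.65 pos jig mm [1.6 5.7 1.2] F jig [-0.7 -1.5 -0.7] M [-0.25 -0.05 -0.03] phi 0.5233 tilt jig [ 0.0047 -0.0262 -0.9996] open 0.0385
```

>>> apply_moves(
  deltas=[
    [0,0,0.003,0,-1],
    [0,0,0.003,0,-1],
    [0,0,0.003,0,-1],
    [0,0,0.003,0,-1],
    [0,0,0.003,0,-1],
    [0,0,0.003,0,-1],
    [0,0,0.003,0,-1],
    [0,0,0.003,0,-1],
  ],
)

```text
t: 14.65
tool_pos: [0.5546, -0.1306, 0.0345]
tool_rot: [3.012, 0.812, 0.015]
contact_force: [-7.4, -0.2, 16.4]
opening: 0.0388
```

```bash
python3 -c "
from h import *
st()
p=ctrl.get_image('scene')
cv2.imwrite('pics/k1.png',cv2.resize(p['img'][210:290,235:345,::-1],None,fx=7,fy=7,interpolation=cv2.INTER_NEAREST))
"
```

```text
t 14.65 pos jig mm [5.3 2.  0.5] F jig [-6.5  3.5 16.4] M [0.96 0.58 0.24] phi 0.5267 tilt jig [ 0.0038 -0.0239 -0.9997] open 0.0388
```

View pics/k1.png

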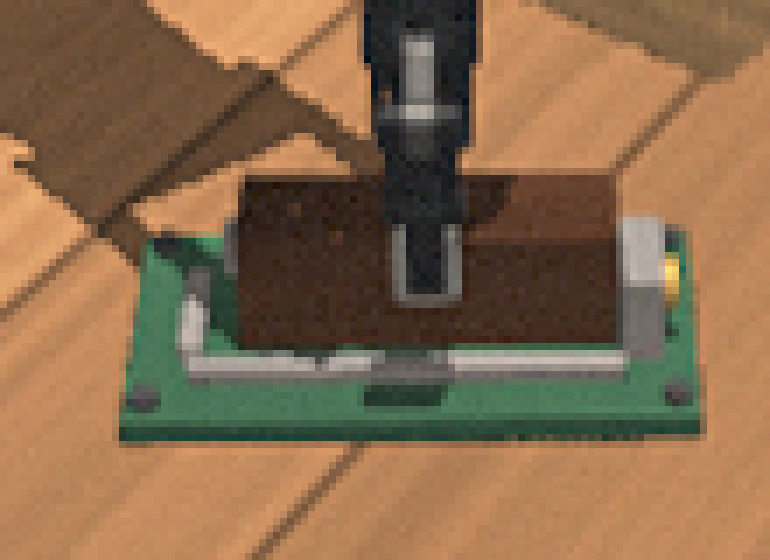

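>>> apply_moves(
  deltas=[
    [0,-0.002,-0.001,0,-1],
    [0,-0.003,0,0,-1],
    [0,-0.003,0,0,-1],
    [0.001,-0.003,0,0,-1],
    [0.001,-0.003,0.001,0,-1],
    [0.001,-0.003,0.001,0,-1],
    [0.001,-0.003,0.001,0,-1],
    [0.001,-0.003,0.001,0,-1],
  ],
)

```text
t: 15.7
tool_pos: [0.554, -0.1261, 0.036]
tool_rot: [2.968, 0.801, 0.026]
contact_force: [-3.2, -10.8, 6.3]
opening: 0.0389
```

```bash
python3 -c "
from h import *
st()
"
```

```text
t 15.7 pos jig mm [7.  6.2 2. ] F jig [-8.1 -7.9  6.3] M [-1.3   1.1  -0.29] phi 0.5271 tilt jig [-6.000e-04 -6.920e-02 -9.976e-01] open 0.0389
```

Both stops are now loaded at about 8 N each, but the tool has tilted 0.069 rad about the blank's long axis. The rows rebase on the measured orientation, so the tilt creeps with each contact row. I'll back off against the low rail to reverse the tilt, then finish with one short push.

>>> apply_moves(
  deltas=[
    [-0.001,0.003,0,0,-1],
    [-0.001,0.003,0,0,-1],
    [0,0.003,0,0,-1],
    [0,0.003,0,0,-1],
    [0,0.003,0,0,-1],
    [0,0.003,0,0,-1],
    [0,0.003,0,0,-1],
    [0,0.003,0,0,-1],
  ],
)

```text
t: 16.7
tool_pos: [0.5595, -0.1391, 0.0354]
tool_rot: [2.994, 0.803, 0.012]
contact_force: [-5.9, 9.9, 8.5]
opening: 0.0387
```

```bash
python3 -c "
from h import *
st()
"
```

```text
t 16.7 pos jig mm [ 5.4 -7.8  1.4] F jig [-0.2 11.6  8.5] M [ 2.25 -0.27  0.08] phi 0.5239 tilt jig [-0.0031 -0.042  -0.9991] open 0.0387
```

>>> apply_moves(
  deltas=[
    [0,0.003,0,0,-1],
    [0,0.003,0,0,-1],
    [0,0.003,0,0,-1],
    [0,0.003,0,0,-1],
    [0,0.003,0,0,-1],
    [0,0.003,0,0,-1],
    [0,0.003,0,0,-1],
    [0,0,0,0,-1],
  ],
)

```text
t: 17.7
tool_pos: [0.5603, -0.1398, 0.0356]
tool_rot: [-3.028, -0.81, 0.02]
contact_force: [0.8, 0.3, 3.5]
opening: 0.0385
```

```bash
python3 -c "
from h import *
st()
"
```

```text
t 17.7 pos jig mm [ 5.7 -8.7  1.6] F jig [ 0.9 -0.1  3.5] M [-0.17 -0.24 -0.05] phi 0.5226 tilt jig [-0.0108  0.0099 -0.9999] open 0.0385
```

>>> apply_moves(
  deltas=[
    [0,-0.004,-0.001,0,-1],
    [0,-0.005,0,0,-1],
    [0,-0.004,0,0,-1],
    [0,0,0,0,-1],
    [0,0,0,0,-1],
    [0,0,0,0,-1],
    [0,0,0,0,-1],
    [0,0,0,0,-1],
  ],
)

```text
t: 18.7
tool_pos: [0.5531, -0.1289, 0.0359]
tool_rot: [-3.03, -0.81, 0.022]
contact_force: [-0.1, 0.4, 0.3]
opening: 0.0385
```

```bash
python3 -c "
from h import *
st()
"
```

```text
t 18.7 pos jig mm [4.9 4.3 1.9] F jig [0.1 0.5 0.3] M [ 0.04 -0.17  0.03] phi 0.5223 tilt jig [-0.012   0.0084 -0.9999] open 0.0385
```

>>> apply_moves(
  deltas=[
    [0.0015,-0.0015,0,0,-1],
    [0,0,0,0,-1],
    [0,0,0,0,-1],
    [0,0,0,0,-1],
    [0,0,0,0,-1],
    [0,0,0,0,-1],
    [0,0,0,0,-1],
    [0.003,-0.004,0.001,0,-1],
  ],
)

```text
t: 19.7
tool_pos: [0.5543, -0.1266, 0.036]
tool_rot: [3.028, 0.812, -0.027]
contact_force: [-7.4, -23.5, 5.0]
opening: 0.0388
```

```bash
python3 -c "
from h import *
st()
for i in range(6): p=ctrl.get_image('scene'); st()
cv2.imwrite('pics/k2.png',cv2.resize(p['img'][210:290,235:345,::-1],None,fx=7,fy=7,interpolation=cv2.INTER_NEAREST))
"
```

```text
t 19.7 pos jig mm [7.  5.6 2. ] F jig [-18.1 -16.7   5. ] M [-2.87  2.7  -0.1 ] phi 0.5242 tilt jig [-0.0183 -0.0014 -0.9998] open 0.0388
t 19.75 pos jig mm [7.  5.6 2. ] F jig [-12.  -12.2   2.1] M [-2.08  1.69 -0.05] phi 0.5239 tilt jig [-0.0184 -0.0016 -0.9998] open 0.0386
t 19.8 pos jig mm [6.9 5.6 2. ] F jig [-11.6 -10.3   1.8] M [-2.    1.63 -0.01] phi 0.5237 tilt jig [-0.0179 -0.0011 -0.9998] open 0.0391
t 19.85 pos jig mm [6.9 5.6 2. ] F jig [-11.9 -10.3   3. ] M [-1.9   1.66  0.  ] phi 0.5234 tilt jig [-1.760e-02 -8.000e-04 -9.998e-01] open 0.0385
t 19.9 pos jig mm [6.9 5.5 2. ] F jig [-10.7  -9.8   1.9] M [-1.98  1.6   0.04] phi 0.5233 tilt jig [-1.740e-02 -7.000e-04 -9.998e-01] open 0.0388
t 19.95 pos jig mm [6.9 5.5 2.1] F jig [-11.5  -9.1   2.7] M [-1.87  1.58  0.09] phi 0.5233 tilt jig [-1.730e-02 -6.000e-04 -9.998e-01] open 0.0389
t 20.0 pos jig mm [7.  5.6 2. ] F jig [-10.8 -10.3   2.4] M [-1.89  1.58  0.07] phi 0.5233 tilt jig [-1.730e-02 -5.000e-04 -9.999e-01] open 0.0386
```

View pics/k2.png

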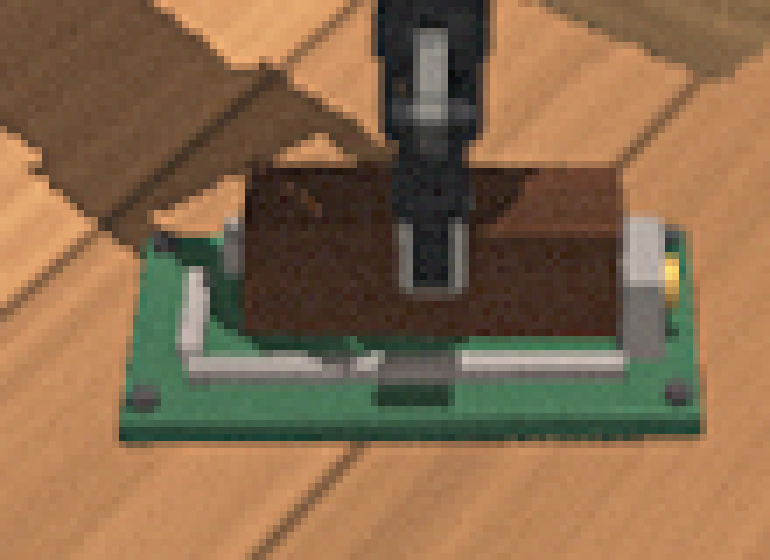

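Both stops are steady at about 10 N and the tilt is small. The blank may sit 1–2 mm high, though, with its end-stop end lower, so I'll press it down and then re-push.

>>> apply_moves(
  deltas=[
    [-0.001,0.001,0.001,0,-1],
    [0,0,0.002,0,-1],
    [0,0,0.002,0,-1],
    [0,0,0.002,0,-1],
    [0,0,0.002,0,-1],
    [0,0,0.002,0,-1],
    [0,0,0.002,0,-1],
    [0,0,0.001,0,-1],
  ],
)

```text
t: 21.0
tool_pos: [0.5554, -0.129, 0.0358]
tool_rot: [3.03, 0.815, -0.031]
contact_force: [-5.0, -0.1, 5.9]
opening: 0.039
```

```bash
python3 -c "
from h import *
st()
p=ctrl.get_image('scene'); st()
cv2.imwrite('pics/k3.png',cv2.resize(p['img'][210:290,235:345,::-1],None,fx=7,fy=7,interpolation=cv2.INTER_NEAREST))
"
```

```text
t 21.0 pos jig mm [6.8 3.1 1.8] F jig [-4.4  2.4  5.9] M [0.28 0.09 0.01] phi 0.5255 tilt jig [-0.0202  0.001  -0.9998] open 0.039
t 21.05 pos jig mm [6.8 3.1 1.7] F jig [-5.1  1.9  8.9] M [0.31 0.26 0.04] phi 0.5255 tilt jig [-2.030e-02  9.000e-04 -9.998e-01] open 0.0388
```

View pics/k3.png

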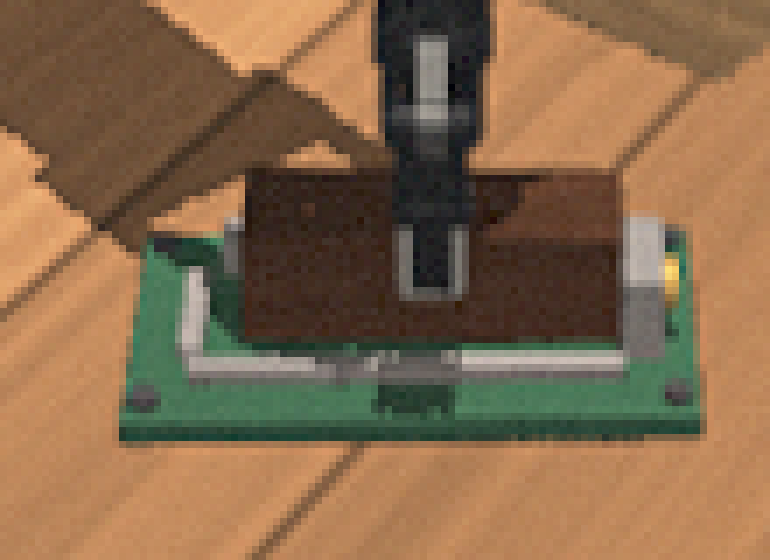

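>>> apply_moves(
  deltas=[
    [-0.003,0,0.001,0,-1],
    [-0.003,0,0.001,0,-1],
    [-0.003,0,0.001,0,-1],
    [-0.003,0,0.001,0,-1],
    [-0.003,0,0.001,0,-1],
    [-0.003,0,0.001,0,-1],
    [-0.003,0,0.001,0,-1],
    [-0.003,0,0,0,-1],
  ],
)

```text
t: 22.05
tool_pos: [0.5447, -0.1384, 0.0352]
tool_rot: [3.03, 0.809, 0.014]
contact_force: [12.1, 8.5, -1.4]
opening: 0.0389
```

```bash
python3 -c "
from h import *
st()
"
```

```text
t 22.05 pos jig mm [-7.2  0.2  1.2] F jig [14.7  1.4 -1.4] M [ 0.27 -2.93  0.01] phi 0.5219 tilt jig [ 0.0072 -0.0072 -0.9999] open 0.0389
```

>>> apply_moves(
  deltas=[
    [0.003,-0.001,0,0,-1],
    [0.004,-0.001,0,0,-1],
    [0.003,-0.001,0,0,-1],
    [0,0,0,0,-1],
    [0,0,0,0,-1],
    [0,0,0.001,0,-1],
    [0,0,0.001,0,-1],
    [0,0,0,0,-1],
  ],
)

```text
t: 23.05
tool_pos: [0.5491, -0.1329, 0.0349]
tool_rot: [3.029, 0.81, -0.002]
contact_force: [0.9, 1.2, 3.2]
opening: 0.0389
```

```bash
python3 -c "
from h import *
st()
"
```

```text
t 23.05 pos jig mm [-0.6  2.8  0.9] F jig [1.3 0.6 3.2] M [ 0.15 -0.66 -0.01] phi 0.5226 tilt jig [-0.0027 -0.0053 -1.    ] open 0.0389
```

>>> apply_moves(
  deltas=[
    [0.004,-0.001,0,0,-1],
    [0.003,-0.002,0,0,-1],
    [0,0,0,0,-1],
    [0,0,0,0,-1],
    [0,0,0,0,-1],
    [0,0,0,0,-1],
    [0,0,0,0,-1],
    [0.003,-0.004,0.002,0,-1],
  ],
)

```text
t: 24.05
tool_pos: [0.5537, -0.1269, 0.0351]
tool_rot: [3.019, 0.81, -0.011]
contact_force: [-6.2, -15.3, 15.7]
opening: 0.0388
```

```bash
python3 -c "
from h import *
st()
for i in range(6): p=ctrl.get_image('scene'); st()
cv2.imwrite('pics/k4.png',cv2.resize(p['img'][210:290,235:345,::-1],None,fx=7,fy=7,interpolation=cv2.INTER_NEAREST))
"
```

```text
t 24.05 pos jig mm [6.3 5.7 1.1] F jig [-13.  -10.2  15.7] M [-1.61  1.46 -0.1 ] phi 0.5239 tilt jig [-0.0111 -0.0136 -0.9998] open 0.0388
t 24.1 pos jig mm [6.7 5.7 1.2] F jig [-8.9 -6.2 10. ] M [-1.06  0.84 -0.02] phi 0.5238 tilt jig [-0.0105 -0.014  -0.9998] open 0.0387
t 24.15 pos jig mm [6.7 5.6 1.2] F jig [-7.9 -6.2 11.5] M [-0.95  0.78  0.  ] phi 0.5236 tilt jig [-0.01   -0.0136 -0.9999] open 0.039
t 24.2 pos jig mm [6.7 5.6 1.2] F jig [-6.9 -5.9 11.4] M [-0.87  0.73  0.04] phi 0.5235 tilt jig [-0.0098 -0.0134 -0.9999] open 0.0384
t 24.25 pos jig mm [6.7 5.7 1.2] F jig [-8.4 -5.6 11.2] M [-0.93  0.76 -0.03] phi 0.5234 tilt jig [-0.0097 -0.0133 -0.9999] open 0.0384
t 24.3 pos jig mm [6.7 5.6 1.2] F jig [-7.8 -4.1 11. ] M [-0.91  0.68 -0.01] phi 0.5234 tilt jig [-0.0096 -0.0132 -0.9999] open 0.0388
t 24.35 pos jig mm [6.7 5.6 1.2] F jig [-7.9 -6.5 10.7] M [-0.85  0.66  0.06] phi 0.5234 tilt jig [-0.0096 -0.0132 -0.9999] open 0.0386
```

View pics/k4.png

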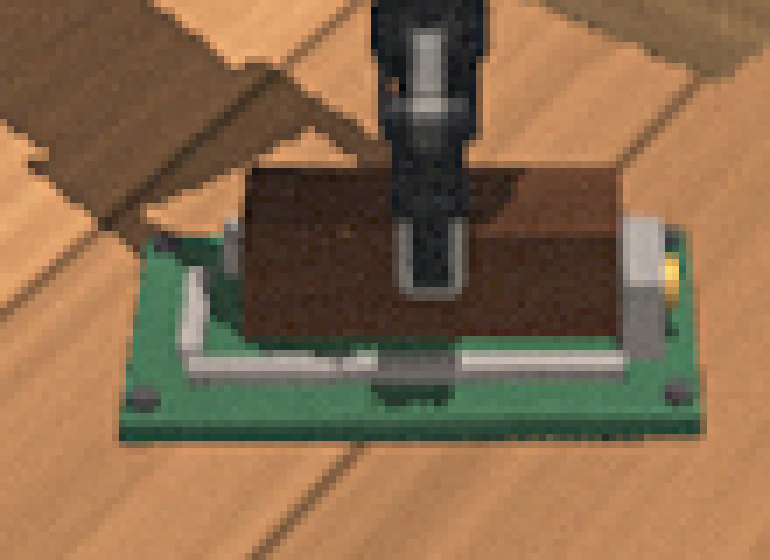

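Seated and level: the net push is about 8 N and 6 N, with about 11 N down. Floor friction may be taking some of that, so I'll re-push with more sideways load and less downward.

>>> apply_moves(
  deltas=[
    [-0.001,0.001,0,0,-1],
    [0,0,0,0,-1],
    [0,0,0,0,-1],
    [0,0,0,0,-1],
    [0,0,0,0,-1],
    [0,0,0,0,-1],
    [0,0,0,0,-1],
    [0.004,-0.005,0.0005,0,-1],
  ],
)

```text
t: 25.35
tool_pos: [0.5541, -0.1265, 0.0356]
tool_rot: [3.01, 0.809, -0.016]
contact_force: [-9.4, -25.1, 7.6]
opening: 0.0388
```

```bash
python3 -c "
from h import *
st()
for i in range(10):
    p=ctrl.get_image('scene')
    if i%3==0: st()
cv2.imwrite('pics/k5.png',cv2.resize(p['img'][210:290,235:345,::-1],None,fx=7,fy=7,interpolation=cv2.INTER_NEAREST))
st()
"
```

```text
t 25.35 pos jig mm [7.  5.9 1.6] F jig [-20.6 -17.1   7.6] M [-2.93  2.67 -0.22] phi 0.5248 tilt jig [-0.0164 -0.0218 -0.9996] open 0.0388
t 25.4 pos jig mm [6.9 5.8 1.7] F jig [-13.  -11.4   6.7] M [-1.77  1.47 -0.16] phi 0.5246 tilt jig [-0.0167 -0.0222 -0.9996] open 0.0389
t 25.55 pos jig mm [6.9 5.8 1.6] F jig [-11.2  -9.6   7. ] M [-1.63  1.28 -0.05] phi 0.5239 tilt jig [-0.0155 -0.0209 -0.9997] open 0.039
t 25.7 pos jig mm [6.9 5.8 1.6] F jig [-11.4  -9.6   6.2] M [-1.63  1.3  -0.06] phi 0.5238 tilt jig [-0.0153 -0.0209 -0.9997] open 0.0386
t 25.85 pos jig mm [6.9 5.7 1.6] F jig [-11.  -10.5   6.9] M [-1.57  1.26 -0.01] phi 0.5238 tilt jig [-0.0153 -0.0208 -0.9997] open 0.0385
t 25.85 pos jig mm [6.9 5.7 1.6] F jig [-11.  -10.5   6.9] M [-1.57  1.26 -0.01] phi 0.5238 tilt jig [-0.0153 -0.0208 -0.9997] open 0.0385
```

View pics/k5.png

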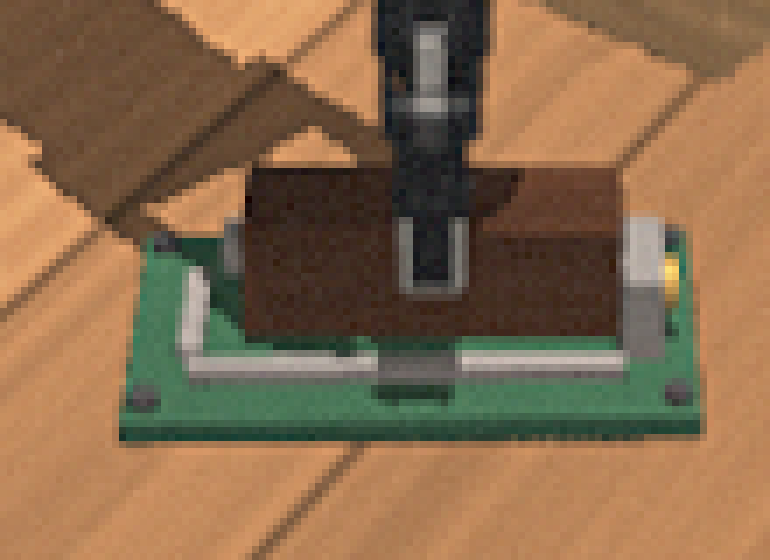

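The stop forces are steady at about 11 N and 10 N, with 0.026 rad tilt. I'll check the seat height from depth before handing in.

```bash
python3 -c "
from h import *
c,s=np.cos(.518),np.sin(.518);J=np.array([[c,s,0],[-s,c,0],[0,0,1]])
for i in range(3):
    p=ctrl.get_image('scene');C=(cloud(p)-[.551,-.135,0])@J.T
    I=p['img'].astype(int); dark=(I.max(-1)<115)
    u0,v0=235,210
    def reg(x0,y0,x1,y1): # crop px/7
        return C[v0+y0//7:v0+y1//7,u0+x0//7:u0+x1//7].reshape(-1,3)
    top=np.vstack([reg(530,182,610,225),reg(266,182,370,225)]); pl=reg(470,372,660,390+14); pl2=reg(160,400,340,425); es=reg(630,224,658,262)
    A=np.c_[top[:,:2],np.ones(len(top))];k=np.linalg.lstsq(A,top[:,2],rcond=None)[0]
    print('top z',np.median(top[:,2]).round(4),'n',len(top),'slopes',k[:2].round(3),'plate',np.median(pl[:,2]).round(4),np.median(pl2[:,2]).round(4),'endstop',np.median(es[:,2]).round(4))
st()
"
```

```text
top z 0.061 n 156 slopes [-0.018 -0.072] plate 0.014 0.0134 endstop 0.0462
top z 0.061 n 156 slopes [-0.015 -0.066] plate 0.0139 0.0133 endstop 0.0459
top z 0.0609 n 156 slopes [-0.01  -0.709] plate 0.0138 0.013 endstop 0.0455
t 26.0 pos jig mm [6.9 5.8 1.6] F jig [-11.1  -9.5   7.3] M [-1.63  1.27 -0.04] phi 0.5238 tilt jig [-0.0153 -0.0208 -0.9997] open 0.0387
```

```bash
python3 -c "
from h import *
c,s=np.cos(.518),np.sin(.518);J=np.array([[c,s,0],[-s,c,0],[0,0,1]])
p=ctrl.get_image('scene');C=(cloud(p)-[.551,-.135,0])@J.T
u0,v0=235,210
def reg(a,x0,y0,x1,y1): return C[v0+y0//7:v0+y1//7,u0+x0//7:u0+x1//7].reshape(-1,3)
for n,R_ in (('front',[(259,252,385,322),(476,252,604,322)]),('top',[(266,182,370,225),(530,182,604,225)])):
    P=np.vstack([reg(0,*r) for r in R_]); m=np.ones(len(P),bool)
    for _ in range(8):
        c0=P[m].mean(0);nv=np.linalg.svd(P[m]-c0)[2][2];r=(P-c0)@nv; m=abs(r)<2.5*max(np.median(abs(r[m]))*1.48,.0005)
    print(n,nv.round(4),m.sum(),len(P),np.std(r[m]).round(5),c0.round(4))
P=reg(0,476,364,600,364+14)
P=reg(0,150,385,340,425);c0=np.median(P,0);print('plate',np.linalg.svd(P-P.mean(0))[2][2].round(4),c0.round(4))
# row profile, right part
for v in range(180,350,7): 
    q=np.median(reg(0,490,v,600,v+7),0);print(v,(q*1000).round(1))
"
```

```text
front [-1.000e-04 -9.995e-01 -3.110e-02] 354 360 0.00159 [ 0.009  -0.0147  0.036 ]
top [0.0124 0.0594 0.9982] 146 150 0.00102 [ 0.0064 -0.0008  0.0612]
plate [0.012  0.0608 0.9981] [-0.0545 -0.0473  0.0128]
180 [47.6 14.9 59.9]
187 [47.5 11.3 59.5]
194 [47.4  5.9 60.3]
201 [47.4  2.4 60. ]
208 [47.3 -2.9 60.8]
215 [47.3 -5.9 60.1]
222 [ 47.2 -11.6  61.3]
229 [ 47.2 -13.7  59.9]
236 [ 47.2 -14.3  57.4]
243 [ 47.2 -14.   54.2]
250 [ 47.2 -14.1  51.4]
257 [ 47.2 -15.   49.1]
264 [ 47.2 -14.   45.6]
271 [ 47.2 -14.   42.5]
278 [ 47.2 -15.   40.2]
285 [ 47.3 -14.1  36.4]
292 [ 47.2 -14.5  34. ]
299 [ 47.2 -15.2  31.5]
306 [ 47.2 -15.   28.3]
313 [ 47.2 -14.5  24.9]
320 [ 47.3 -14.5  21.8]
327 [ 47.2 -15.2  19.3]
334 [ 47.2 -15.8  16.9]
341 [ 47.2 -17.   14.8]
348 [ 47.2 -19.5  13.6]
```

```bash
python3 -c "
from h import *
st(); print(ctrl.finish_job()); st()"
```

```text
t 26.05 pos jig mm [6.9 5.8 1.6] F jig [-10.5  -9.7   7.2] M [-1.63  1.25 -0.04] phi 0.5238 tilt jig [-0.0153 -0.0207 -0.9997] open 0.0387
the job is handed in; nothing more can be done
None
the job is handed in; nothing more can be done
```

I handed the job in at about 26 s, with the larger dark blank in the corner of the green jig's pocket and the gripper still holding it against both stops. No verdict was reported.

**Last checks before hand-in:**
- **Push:** the wrist read about 10.5 N towards the end stop and 9.7 N towards the long stop, with about 9 N on the floor. It was steady for about 0.6 s. These are totals at the wrist, so floor friction may take a few newtons of them; the force on each stop was not measured separately.
- **Squareness:** the tool is within about 0.01 rad of the jig's long axis.
- **Tilt:** the tool leans about 0.026 rad. Depth fits disagreed a little on the blank: its front face leans 0.031 rad, but its top is parallel to the jig plate within about 0.002 rad. All are under the 0.05 limit.
- **Height:** the blank's centre sits about 1.1–1.4 mm above a perfect seat, judged by depth. That is within the 2.5 mm limit, but not perfectly flat.

**What went wrong on the way:** my first push into the corner tilted the tool by 0.069 rad. I levelled it by backing the blank against the two low rails, then pushed into the corner again in single short steps.

I planned the path to stay clear of the pale blanks and the other things. I did not measure their positions again at the end.

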